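# Lay out the two halves of a tin in their pockets

## Task

The lid and the base of a praline tin stand on edge in two little rests on the wooden board. Lay them flat and bring each one fully down into its own round pocket in the board, ready for filling: the shallow, wider lid hollow side down in the wider pocket, the deeper, narrower base hollow side up in the narrower pocket. Leave the ring cutter and the piping nozzles on the board where they are.

Things in the scene. Friction and masses are not known exactly. Their poses are not given: they have to be found in the camera images.
- board: Fixed flat board of light wood on the table, 350 (its x) x 520 (its y) x 12 mm; origin at the centre of its underside, z up. Its top, 12 mm above the table, carries everything listed here. It has two round pockets 8 mm deep with flat cork-lined floors. It lies up to 20 mm off and 0.08 rad turned from one start to the next.
- pocket_wide (a point): Centre of the mouth of the wider pocket, 85 mm in diameter, level with the board's top; for the lid (2.5 mm of play all round). It is the pocket nearer the robot.
- pocket_narrow (a point): Centre of the mouth of the narrower pocket, 79 mm in diameter, level with the board's top; for the base (2.5 mm of play all round). It lies 112 mm beyond the wider pocket.
- lid: Loose round steel lid, 80 mm across, 14 mm high, 80 g; one face closed (3 mm plate), other hollow, wall 3 mm. Origin: centre of the closed outer face; +z is its axis towards the hollow side (down when laid as wanted). Stands on edge, top 100 mm above the table; tips over when its top edge is pushed 20 mm to either side and then lies beside its rest, centre about 45 to 55 mm from the rest's.
- base: Loose round steel tin base, 74 mm across, 22 mm high, 80 g; one face closed (3 mm plate), other hollow (inside 68 mm wide, 19 mm deep), wall 3 mm. Origin: centre of the closed outer face; +z is its axis towards the hollow side (up when laid as wanted). Stands on edge, top 94 mm above the table, and tips over like the lid.
- rest_lid: Fixed low dark steel V rest on the board in which the lid stands at the start, 10 mm wide (its x) x 46 mm long (its y), 4 mm high in the middle and up to 14 mm at its ends; origin at the centre of its underside, on the board's top. The lid's hollow side faces the rest's +x. It may stand at either end of the board, turned any way.
- rest_base: The same kind of rest for the base; the base's hollow side faces the rest's +x.
- cutter: Loose steel ring cutter, 53 mm across, 26 mm high, beyond the pockets; origin at the centre of its underside. To be left alone.
- nozzle_big: Loose conical steel piping nozzle, 30 mm across, 40 mm high, nearer the robot than the pockets; origin at the centre of its underside. To be left alone.
- nozzle_mid: The same, 27 mm across, 36 mm high, near the board's left near corner. To be left alone.
- nozzle_small: The same, 24 mm across, 32 mm high, near the board's right far corner. To be left alone.

How it is judged:
By the outcome, as a careful person would: the job done as asked, in the order asked, and still so for the second after the job is handed in, with the robot touching nothing.
It also fails if it takes over 72 s, if anything falls off the work surface, if the arm or the gripper's body presses on something with over 40 N, if the wrist force passes 120 N, or if a joint passes its speed limit or range.

## Robot

A 7-joint arm with a two-finger parallel gripper is mounted at the origin on a cart in front of the work surface, level with it; the furniture and walls round the work are solid. World frame = base frame: x ahead of the robot, y to its left, z up, the work surface at z = 0. Lengths are in mm, angles in rad, forces in N, time in s.
With the tool pointing down it reaches from about 425 to 1025 mm from the base axis. Payload 3.6 kg.
Tool frame: the origin (TCP) lies at the very end of the fingers, on their centre line; the grasp point (between the pads) lies 19 mm behind it (tcp_to_grasp is the distance from the TCP to the grasp point, in mm); z points along the fingers, y is the direction in which the jaws open and shut (so a half turn about z gives the same grasp; the last joint's range is limited). The gripper opens to 85 mm and grips with 20 to 120 N. Pads are 22 mm wide; open, the fingers measure 114 mm over their backs; the gripper's body (76 mm by 85 mm) begins 54 mm behind the grasp point. The pads swing forward as they close: fully open they stand 13 mm farther back than shut.
Start: joints at [1.236, 0.591, 0.048, 1.609, -0.033, 0.943, -0.034], TCP at [172.899, -704.085, 231.302] pointing down, gripper open.
Joint ranges: [-2.69, 2.69], [-0.47, 2.24], [-1.27, 1.36], [0.19, 2.51], [-1.53, 4.68], [0.08, 2.07], [-3.09, 3.09]. Speed limits (rad/s): [2.57, 2.57, 3.14, 3.14, 3.14, 3.14, 3.14].

## Interface

Orientations are given as a rotation vector (axis times angle).
In Python, from plant import sense, capture, calibration, close_job, tcp_to_grasp gives the robot as it stands.
- The arm moves only by the tool apply_moves, never from a script. Its argument "rows" is a list of rows, each a list of 4 numbers: the shift along the tool's x, y, z in mm, then the turn about the tool's z in rad. In form: [[x, y, z, twist], ...]. A call has 1 to 20 rows; each row is the pose to reach, as a shift and turn from the pose commanded when the call began, along the tool's axes at that moment; what a row does not reach only later rows make up. A row lasts 1/10 s, in which the tool goes at most 50 mm and 8.59 degrees, less where a joint would pass 70% of its speed; a pose out of reach is approached as far as the arm can. A call with a gripper value outside its range is refused whole. "gripper" is the closure, from 0 (fully open) to 1 (shut), set as the call begins (left out, the last holds). The fingers move at their own pace and stop on an object; "squeeze" is the grip in N (left out, the last holds). Time passes only in rows, so rows that repeat a pose let the fingers close. It gives the time, the measured TCP pose, the force and the opening at its end, in the units of the state.
- sense(): the state, without advancing time (a new reading comes with each control period).
- capture(name): name is "scene" or "top" or "wrist"; returns (picture, depth): 384x512x3 uint8, red, green, blue; 384x512 float32, mm along the optical axis (not along the pixel's ray), 0 where there is no reading.
- calibration(name): a dict with "camera_matrix" (3x3 intrinsics, pixels), "k1" (the pictures are not rectified: a ray, as slopes to the right and down, at radius r is drawn at 1 + k1 r^2 times it, then the intrinsics apply), "T" (4x4, takes a point from camera to world coordinates). Camera axes: x right, y down, z forward; pixel columns grow to the right and rows downward; lengths in mm; the calibration is good to about 2 mm. A picture is of the moment at which its call begins: read the wrist's pose just before it. calibration takes no time and is no camera call; for the wrist camera it gives the pose at the moment of the call.
- close_job(): hands the job in, once; it reports no verdict.
The state is a dict: "time": time; "joints": joint angles; "qd": joint speeds; "joint_torque": joint torques, N m; "ee_pos": TCP position; "ee_rot": TCP orientation; "contact_force": force on the tool from outside, world axes, zero at the start; "ft_torque": the same for the moment, N m; "opening": finger opening in mm.
Only numpy, scipy, OpenCV 4.12 (cv2) and the standard library are available. Lean on these libraries where they do the work, as an engineer would, in place of code of your own. Each camera call takes 0.05 s, during which the arm holds its last target. There are 200 camera calls.

## Working session

There is one attempt and no reset: what is moved stays moved. The work goes in short steps, Python scripts to look and compute and a tool call to move; the robot and the scene stay as the last step left them, time stands still between calls to the robot, and variables do not carry over. Pictures are saved under pics/ and viewed, on a budget of 10 in all, crops included, one or two more only if the job needs it, and the job is handed in when it is done.

Besides the shell and the picture viewer there is one more tool, called after ">>>" as a command line: name --pt "numbers of a row" for each row, then --argument value for the rest. apply_moves: Moves the arm, as the interface text tells. Its arguments: {"type":"object","properties":{"rows":{"type":"array"},"gripper":{"type":"number"},"squeeze":{"type":"number"}},"required":["rows"]}

```bash
ls; mkdir -p pics; cat > h.py <<'E'
import numpy as np, cv2
from plant import sense, capture, calibration, close_job, tcp_to_grasp
def save(name,f):
    c=calibration(name); p,d=capture(name); cv2.imwrite('pics/'+f+'.png',p[:,:,::-1]); np.savez('pics/'+f,p=p,d=d,K=c['camera_matrix'],k1=c['k1'],T=c['T']); return p,d,c
def load(f):
    z=np.load('pics/'+f+'.npz'); return z['p'],z['d'],dict(camera_matrix=z['K'],k1=float(z['k1']),T=z['T'])
def slopes(c,uv):
    uv=np.asarray(uv,float).reshape(-1,1,2)
    return cv2.undistortPoints(uv,np.array(c['camera_matrix'],float),np.array([c['k1'],0,0,0.])).reshape(-1,2)
def toplane(c,uv,z):
    s=slopes(c,uv); T=np.array(c['T']); d=np.c_[s,np.ones(len(s))]@T[:3,:3].T; o=T[:3,3]
    return o+d*((z-o[2])/d[:,2])[:,None]
def cloud(d,c):
    v,u=np.mgrid[:d.shape[0],:d.shape[1]]; s=slopes(c,np.c_[u.ravel(),v.ravel()]); z=d.ravel()[:,None]
    P=np.c_[s*z,z]@np.array(c['T'])[:3,:3].T+np.array(c['T'])[:3,3]
    P[d.ravel()==0]=np.nan
    return P.reshape(*d.shape,3)
E
python3 - <<'E'
from h import *
s=sense(); print(s['time'],s['ee_pos'],s['ee_rot'],s['opening'],tcp_to_grasp)
for n in('scene','top'):
    p,d,c=save(n,n+'0'); print(n,c['T'],c['k1'],c['camera_matrix'],(d>0).mean())
a=cv2.imread('pics/top0.png')
E
```

```text
pics
0.0 [ 172.68560464 -703.27566787  230.13221444] [-3.11662883e+00 -3.77213630e-01  6.24540758e-04] 85.61545186286192 18.700000000000003
scene [[-8.84518396e-01 -2.33309786e-01  4.03972462e-01  1.60384582e+02]
 [-4.66185271e-01  4.74134899e-01 -7.46905209e-01  8.17747789e+02]
 [-1.72771484e-02 -8.48977409e-01 -5.28146626e-01  5.11666360e+02]
 [ 0.00000000e+00  0.00000000e+00  0.00000000e+00  1.00000000e+00]] -0.12971250448313357 [[383.97188676   0.         255.06641042]
 [  0.         383.97188676 195.65386069]
 [  0.           0.           1.        ]] 0.988922119140625
top [[-2.04518943e-03 -9.97473354e-01  7.10121418e-02  4.55083593e+02]
 [-9.99862295e-01  3.20920978e-03  1.62816304e-02  1.79057446e+02]
 [-1.64683854e-02 -7.09690641e-02 -9.97342561e-01  9.33614900e+02]
 [ 0.00000000e+00  0.00000000e+00  0.00000000e+00  1.00000000e+00]] -0.10862241845873256 [[399.52071959   0.         258.82655046]
 [  0.         399.52071959 192.0481231 ]
 [  0.           0.           1.        ]] 0.9960378011067709
```

View pics/top0.png

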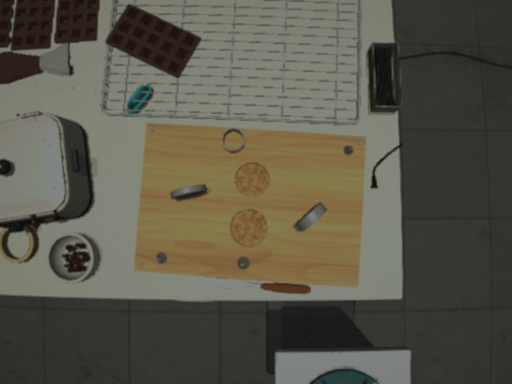

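View pics/scene0.png

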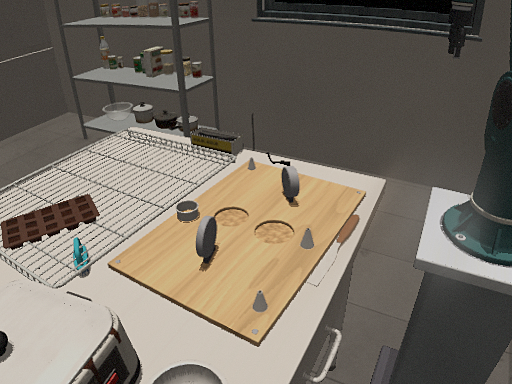

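Top view: the discs stand at about (188,192) and (311,217), and the pockets are at (248,227) and (252,179). Next I measure them with depth.

```bash
cat > m.py <<'E'
from h import *
p,d,c=load('top0'); P=cloud(d,c)
hsv=cv2.cvtColor(p,cv2.COLOR_RGB2HSV)
def blob(u,v,r=25,zmin=18):
    m=np.zeros(d.shape,bool); m[v-r:v+r,u-r:u+r]=1
    return P[m&(P[...,2]>zmin)]
print('board z',np.nanmedian(P[200:230,200:225,2],axis=(0,1)))
for n,(u,v,r) in dict(L=(188,192,25),R=(311,217,25),cut=(233,140,15),n1=(161,258,10),n2=(243,263,10),n3=(348,150,10)).items():
    Q=blob(u,v,r); print(n,len(Q),Q.mean(0).round(1),Q.max(0).round(1),Q.min(0).round(1))
    if n in'LR':
        T=Q[Q[:,2]>Q[:,2].max()-25]; e,V=np.linalg.eigh(np.cov(T[:,:2].T)); print(' top mid',T.mean(0),'axis',V[:,0],'spread',np.ptp((T[:,:2]-T[:,:2].mean(0))@V,axis=0))
# pockets: depth below board
print('pocket z',P[227,248],P[179,252])
# cork colour
for n,(u,v) in dict(wide=(248,227),narrow=(252,179)).items():
    g=cv2.cvtColor(p,cv2.COLOR_RGB2LAB).astype(float); sub=g[v-25:v+25,u-25:u+25]
    m=(np.nan_to_num(P[v-25:v+25,u-25:u+25,2],nan=99)<9).astype(np.uint8)
    ys,xs=np.nonzero(m); print(n,m.sum(),'depth-mask centre',P[v-25+ys,u-25+xs].mean(0), np.ptp(P[v-25+ys,u-25+xs],axis=0))
a=cv2.imread('pics/top0.png'); s=cv2.imread('pics/scene0.png')
f=lambda im,y,x,h,w:cv2.resize(im[y:y+h,x:x+w],(400,300),interpolation=cv2.INTER_CUBIC)
cv2.imwrite('pics/crops.png',np.clip(1.6*np.vstack([np.hstack([f(a,162,148,60,80),f(a,187,271,60,80)]),np.hstack([f(s,204,164,75,100),f(s,150,240,75,100)])]).astype(float),0,255).astype(np.uint8))
E
python3 m.py
```

```text
board z 12.074834402819079
L 323 [517.4 345.1  83.5] [574.3 387.  103.6] [503.9 302.2  18.5]
 top mid [517.84425199 346.97463576  93.29909048] axis [-0.97179027 -0.2358467 ] spread [14.9644067  68.72747779]
R 369 [463.   83.2  83.4] [493.3 112.9  97.4] [434.2  47.5  18.2]
 top mid [463.10586201  81.98917339  87.69452222] axis [-0.74775664 -0.6639729 ] spread [22.12784905 67.25544829]
cut 145 [644.3 255.2  33.8] [666.2 279.7  41.3] [614.5 227.2  18.3]
n1 75 [370.8 417.   31.4] [380.5 428.9  50. ] [359.7 409.4  18.4]
n2 98 [361.8 230.7  32.8] [372.3 244.1  55.2] [347.  218.8  18.3]
n3 56 [615.8 -12.2  30.3] [626.   -5.4  46.9] [607.9 -24.8  18. ]
pocket z [439.97600366 219.60514285   2.49146734] [551.87292738 210.12586047   4.52484004]
wide 1055 depth-mask centre [439.33943113 219.46331197   4.70456109] [108.65438217 110.82333942  10.44771506]
narrow 935 depth-mask centre [550.94469599 212.21222032   4.66860283] [112.86289572 114.28856056   9.93007401]
```

View pics/crops.png

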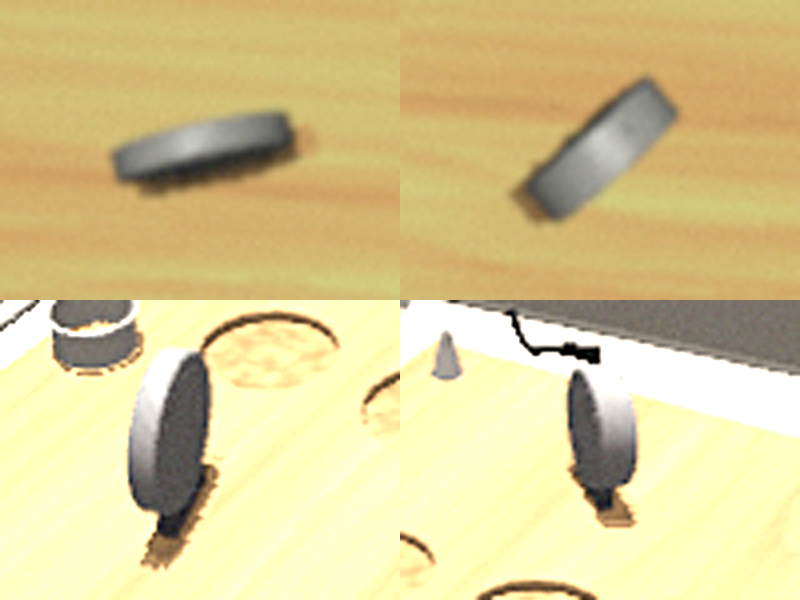

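Left is the lid and right is the base, judging by thickness and height. I still need to know which face is hollow, so I check the recess in the scene depth.

```bash
python3 - <<'E'
from h import *
for f in('scene0','top0'):
  p,d,c=load(f); P=cloud(d,c)
  for n,C,a,R in(('lid',(517.8,347,60),(-.972,-.236),40),('base',(463.1,82,57),(-.748,-.664),37)):
    D=P-np.array(C); a=np.array([*a,0.]); t=np.array([-a[1],a[0],0])
    x=D@a; r=np.hypot(D@t,D[...,2]); 
    for lo,hi in((0,15),(15,28),(28,34),(R-3,R+4)):
        m=(r>=lo)&(r<hi)&(abs(x)<30); 
        if m.sum(): print(f,n,lo,hi,m.sum(),np.percentile(x[m],[5,25,50,75,95]).round(1))
E
```

```text
scene0 lid 0 15 61 [4.2 4.5 4.9 5.2 5.4]
scene0 lid 15 28 146 [4.1 4.4 4.8 5.1 5.7]
scene0 lid 28 34 99 [3.6 4.1 4.5 4.9 5.5]
scene0 lid 37 44 322 [-8.6 -4.9 -0.1  3.3  4.5]
scene0 base 0 15 40 [-11.9 -11.4 -11.  -10.7 -10.4]
scene0 base 15 28 77 [-11.8 -11.3 -10.9 -10.7 -10.4]
scene0 base 28 34 72 [-11.3 -10.9 -10.6 -10.1  -8. ]
scene0 base 34 41 278 [-10.3  -6.7  -1.9   3.2   8. ]
top0 lid 0 15 14 [6.  6.1 6.2 6.3 6.6]
top0 lid 15 28 34 [5.6 6.  6.2 6.4 6.6]
top0 lid 28 34 23 [5.5 5.7 6.  6.2 6.7]
top0 lid 37 44 219 [-6.9 -4.1 -0.7  2.9  5.6]
top0 base 0 15 6 [-10.1 -10.1 -10.1 -10.  -10. ]
top0 base 15 28 27 [-10.3 -10.2 -10.1 -10.   -9.8]
top0 base 28 34 23 [-10.1  -8.2   0.5   4.1   7.4]
top0 base 34 41 312 [-9.3 -5.   0.4  5.5  9.7]
```

```bash
cat >> h.py <<'E'
from scipy.spatial.transform import Rotation as Ro
def go(*targets):
    """targets: (x,y,z,jaw yaw or None) world; prints rows"""
    s=sense(); R=Ro.from_rotvec(s['ee_rot']).as_matrix(); p=np.array(s['ee_pos']); yaw=np.arctan2(R[1,1],R[0,1])
    print('t',round(s['time'],2),'pos',p.round(1),'jaw yaw',round(yaw,3),'f',np.round(s['contact_force'],1),'open',round(s['opening'],1),'q',np.round(s['joints'],2),'zax',R[:,2].round(3))
    for x,y,z,a in targets:
        tw=0 if a is None else -((a-yaw+np.pi/2)%np.pi-np.pi/2)
        print((R.T@(np.array([x,y,z])-p)).round(1).tolist(),round(tw,3),'or',round(tw-np.sign(tw)*np.pi,3))
E
python3 - <<'E'
from h import *
u=np.array([.972,.236]); t=np.arctan2(u[0],-u[1]); a=np.array([517.8,347]); b=a-45*u; print(b,t)
go((550,-450,231,None),(650,0,231,t),(*b,200,t))
E
```

```text
[474.06 336.38] 1.8089855695126427
t 0.1 pos [ 172.7 -703.3  230.2] jaw yaw -1.33 f [-0.5 -0.6 -0.4] open 85.6 q [ 1.24  0.59  0.05  1.61 -0.03  0.94 -0.03] zax [-0.001  0.002 -1.   ]
[426.8, -156.0, -0.5] 0 or 0.0
[631.3, -569.1, 0.3] 0.003 or -3.139
[540.7, -937.7, 32.1] 0.003 or -3.139
```

>>> apply_moves --pt "220 -80 0 0" --pt "427 -156 0 0" --pt "427 -156 0 0" --pt "427 -156 0 0" --pt "427 -156 0 0" --pt "427 -156 0 0" --pt "427 -156 0 0" --pt "427 -156 0 0" --pt "427 -156 0 0" --pt "427 -156 0 0" --pt "631 -569 0 0" --pt "631 -569 0 0" --pt "631 -569 0 0" --pt "631 -569 0 0" --pt "631 -569 0 0" --pt "631 -569 0 0" --pt "631 -569 0 0" --pt "631 -569 0 0" --pt "631 -569 0 0" --pt "631 -569 0 0" --gripper 1

```text
time: 2.1
ee_pos: [650.7, 8.9, 230.9]
ee_rot: [-3.111, -0.394, -0.002]
contact_force: [-0.1, 0.0, 0.1]
opening: -0.0
```

```bash
python3 - <<'E'
from h import *
go((474,336.4,200,1.809),(474,336.4,82,1.809),(463.1-.748*45,82-.664*45,200,2.297))
E
```

```text
t 2.1 pos [650.7   8.9 230.9] jaw yaw -1.319 f [-0.1  0.   0.1] open -0.0 q [-0.07  0.5  -0.01  1.78  0.    0.86 -1.4 ] zax [ 0.     0.006 -1.   ]
[-89.5, -361.0, 32.8] 0.014 or -3.128
[-89.7, -360.4, 150.8] 0.014 or -3.128
[-203.5, -96.8, 31.1] -0.474 or 2.667
```

>>> apply_moves --pt "-90 -369 32 0" --pt "-90 -369 32 0" --pt "-90 -369 32 0" --pt "-90 -369 32 0" --pt "-90 -369 32 0" --pt "-90 -369 32 0" --pt "-90 -369 32 0" --pt "-90 -369 32 0" --pt "-90 -369 32 0" --pt "-90 -369 32 0" --pt "-90 -369 32 0"

```text
time: 3.2
ee_pos: [475.5, 333.8, 199.1]
ee_rot: [3.118, 0.373, -0.0]
contact_force: [-0.5, -0.4, -0.7]
opening: -0.3
```

```bash
python3 - <<'E'
from h import *
go((474,336.4,82,1.809))
E
```

```text
t 3.2 pos [475.5 333.8 199.1] jaw yaw -1.333 f [-0.5 -0.4 -0.7] open -0.3 q [-0.66  0.45 -0.04  1.97  0.03  0.73 -2.05] zax [ 0.    -0.001 -1.   ]
[-0.8, -3.0, 117.1] 0.0 or -3.142
```

>>> apply_moves --pt "0 -2 40 0" --pt "0 -2 80 0" --pt "0 -2 117 0" --pt "0 -2 117 0" --pt "10 -2 117 0" --pt "18 -2 117 0" --pt "22 -2 117 0" --pt "25 -2 117 0" --pt "28 -2 117 0" --pt "31 -2 117 0" --pt "34 -2 117 0" --pt "37 -2 117 0" --pt "40 -2 117 0" --pt "43 -2 117 0" --pt "46 -2 117 0" --pt "49 -2 117 0" --pt "52 -2 117 0" --pt "52 -2 117 0" --pt "52 -2 117 0" --pt "52 -2 117 0"

```text
time: 5.2
ee_pos: [524.3, 350.1, 82.2]
ee_rot: [3.119, 0.377, -0.001]
contact_force: [0.4, -0.0, -0.0]
opening: 0.0
```

```bash
python3 - <<'E'
from h import *
go((474,336.4,200,1.809))
p,d,c=save('scene','scene1'); p2,d,c=save('top','top1')
cv2.imwrite('pics/v1.png',np.clip(1.5*np.hstack([cv2.resize(p[100:350,60:360],(480,400)),cv2.resize(p2[115:290,130:270],(320,400))])[:,:,::-1].astype(float),0,255))
E
```

```text
t 5.2 pos [524.3 350.1  82.2] jaw yaw -1.33 f [ 0.4 -0.  -0. ] open 0.0 q [-0.63  0.66 -0.04  1.92  0.05  0.56 -2.03] zax [-0. -0. -1.]
[-52.2, 1.4, -117.8] 0.003 or -3.139[ WARN:0@2.749] global loadsave.cpp:1063 imwrite_ Unsupported depth image for selected encoder is fallbacked to CV_8U.
```

View pics/v1.png

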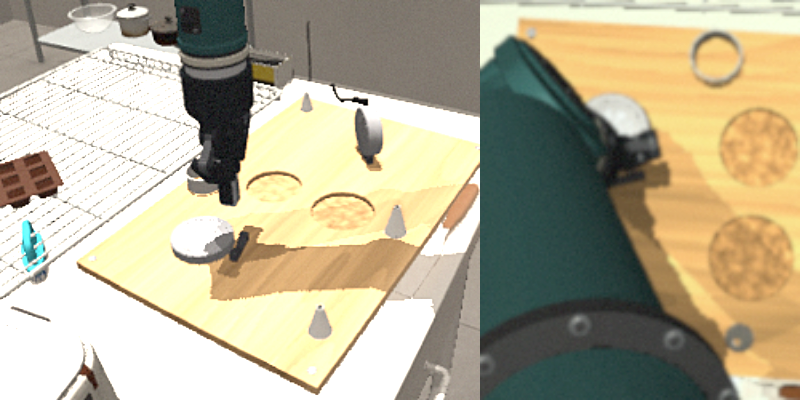

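The lid has tipped closed face up. In this composite it lies at about (203,238), beside its rest. I rise above it and locate it with the wrist camera.

>>> apply_moves --pt "0 0 -50 0" --pt "0 0 -100 0" --pt "20 0 -150 0" --pt "40 0 -150 0" --pt "40 0 -150 0" --pt "40 0 -150 0" --pt "40 0 -150 0" --gripper 0

```text
time: 6.0
ee_pos: [561.6, 359.1, 230.8]
ee_rot: [3.117, 0.378, -0.006]
contact_force: [-0.9, 0.6, -0.6]
opening: 85.3
```

```bash
cat > circ.py <<'E'
from h import *
def fitcirc(Q):
    A=np.c_[2*Q,np.ones(len(Q))]; s=np.linalg.lstsq(A,(Q**2).sum(1),rcond=None)[0]; return s[:2],np.sqrt(s[2]+s[:2]@s[:2])
def disc(d,c,zlo,zhi,near,rad=60):
    """largest-plane blob with z in range near a point; circle from its contour hull"""
    P=cloud(d,c); m=(P[...,2]>zlo)&(P[...,2]<zhi)&(np.hypot(P[...,0]-near[0],P[...,1]-near[1])<rad)
    n,l,st,_=cv2.connectedComponentsWithStats(m.astype(np.uint8)); k=1+np.argmax(st[1:,4]); 
    ct=max(cv2.findContours((l==k).astype(np.uint8),cv2.RETR_EXTERNAL,cv2.CHAIN_APPROX_NONE)[0],key=len)[:,0]
    Q=cv2.convexHull(ct)[:,0]; zz=np.nanmedian(P[l==k][:,2]); W=toplane(c,ct,zz)[:,:2]
    for _ in range(3):
        o,r=fitcirc(W); e=np.hypot(*(W-o).T)-r; W=W[abs(e)<max(1.5,2*e.std())]
    return o,r,zz,len(W),len(ct),abs(e).mean(), ct.min(0),ct.max(0)
E
python3 - <<'E'
from circ import *
go((568,359,200,1.809))
p,d,c=save('wrist','w1'); print(c['T'].round(2) if hasattr(c['T'],'round') else c['T'])
print(disc(d,c,20,32,(568,359)))
E
```

```text
t 6.0 pos [561.6 359.1 230.8] jaw yaw -1.329 f [-0.9  0.6 -0.6] open 85.3 q [-0.61  0.52 -0.04  1.74  0.03  0.88 -1.99] zax [-0.003 -0.002 -1.   ]
[6.3, 1.6, 30.7] 0.003 or -3.138
[[ 2.4000e-01 -9.3000e-01 -2.9000e-01  6.3580e+02]
 [-9.7000e-01 -2.3000e-01 -7.0000e-02  3.7697e+02]
 [ 0.0000e+00  3.0000e-01 -9.5000e-01  3.7272e+02]
 [ 0.0000e+00  0.0000e+00  0.0000e+00  1.0000e+00]]
(array([566.95549222, 360.26976789]), np.float64(39.193984633645364), np.float64(26.17691420120275), 191, 191, np.float64(0.2868000266703553), array([221, 128], dtype=int32), array([289, 195], dtype=int32))
```

View pics/w1.png

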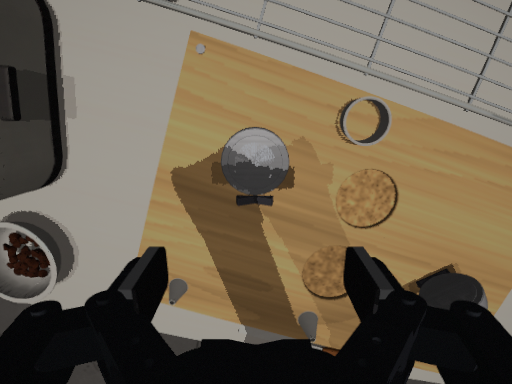

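The wrist view shows the lid at (255,160), lying flat with its top at z 26. The open fingertips are visible at (150,255) and (360,255), so I use them to check tip height and camera offset.

```bash
python3 - <<'E'
from circ import *
p,d,c=load('w1'); P=cloud(d,c); s=sense(); R=Ro.from_rotvec(s['ee_rot']).as_matrix()
L=(P-np.array(s['ee_pos']))@R   # tool coords
m=(L[...,2]>-60)&(abs(L[...,1])<75)&(abs(L[...,0])<40)&(P[...,2]>120)
for sgn in(1,-1):
    q=L[m&(L[...,1]*sgn>0)]; t=q[q[:,2]>q[:,2].max()-4]
    print(len(q),'tip z',q[:,2].max().round(1),'x',t[:,0].min().round(1),t[:,0].max().round(1),'y',t[:,1].min().round(1),t[:,1].max().round(1),'inner',np.abs(q[:,1]).min().round(1))
# pockets: depth below the board top
for n,g,rr in(('wide',(440,219.5),42.5),('narrow',(551,211),39.5)):
    print(n,P[...,2][np.hypot(P[...,0]-g[0],P[...,1]-g[1])<20].mean(), end=' ')
    try: print(disc(d,c,-2,8,g,55))
    except Exception as e: print(e)
pt,dt,ct=load('top0')
for n,g in(('wide',(440,219.5)),('narrow',(551,211))): print('top',n,disc(dt,ct,-2,8,g,55))
E
```

```text
3285 tip z -12.8 x -9.5 11.6 y 42.9 48.8 inner 41.7
3303 tip z -12.5 x -10.1 11.5 y -48.0 -41.4 inner 40.1
wide 4.246602737351628 (array([436.23110789, 219.80404948]), np.float64(39.67667147806832), np.float64(4.270667551697358), 119, 153, np.float64(2.1533681545922674), array([303, 245], dtype=int32), array([346, 298], dtype=int32))
narrow 4.347675981772814 (array([550.67314943, 208.7884633 ]), np.float64(38.43312079057785), np.float64(4.332706224754872), 168, 172, np.float64(0.5032692436809648), array([337, 169], dtype=int32), array([396, 226], dtype=int32))
top wide (array([439.16993407, 219.78294556]), np.float64(40.892088944854486), np.float64(4.537498587676623), 96, 103, np.float64(0.5812464855625451), array([230, 210], dtype=int32), array([266, 245], dtype=int32))
top narrow (array([550.36825834, 211.81866811]), np.float64(38.498057022393844), np.float64(4.411355886051808), 90, 94, np.float64(0.5339047658885322), array([235, 163], dtype=int32), array([269, 196], dtype=int32))
```

>>> apply_moves --pt "2 0 45 0" --pt "4.7 0 90 0" --pt "4.7 -0.5 100 0" --pt "4.7 -0.5 100 0" --pt "4.7 -0.5 100 0" --pt "4.7 -0.5 100 0"

```text
time: 6.65
ee_pos: [569.1, 362.4, 134.7]
ee_rot: [-3.117, -0.377, -0.006]
contact_force: [0.1, 0.6, 0.2]
opening: 85.3
```

```bash
cat > rel.py <<'E'
from circ import *
def rel(f,zlo,zhi,near,rad=60):
    s=sense(); p,d,c=save('wrist',f); R=Ro.from_rotvec(s['ee_rot']).as_matrix(); r=disc(d,c,zlo,zhi,near,rad)
    P=cloud(d,c); L=(P-np.array(s['ee_pos']))@R; m=(L[...,2]>-60)&(abs(L[...,1])<75)&(abs(L[...,0])<40)&(P[...,2]>s['ee_pos'][2]+5)
    t=[]
    for g in(1,-1):
        q=L[m&(L[...,1]*g>0)]; t.append((q[q[:,2]>q[:,2].max()-4],abs(q[:,1]).min(),q[:,2].max()))
    b=np.array([np.mean([(a[0][:,0].min()+a[0][:,0].max())/2 for a in t]),(t[0][1]-t[1][1])/2])
    q=R.T@(np.array([*r[0],r[2]])-s['ee_pos'])
    print('circle',r[0].round(1),r[1].round(1),r[2].round(1),r[3:5],round(r[5],2)); print('tool-rel',q.round(1),'bias',b.round(1),'corrected',(q[:2]-b).round(1),'tips',[round(a[2],1) for a in t],'inner',[round(a[1],1) for a in t])
E
python3 - <<'E'
from rel import *
go((566,360.8,7,1.809)); rel('w2',20,32,(566,360))
E
```

```text
t 6.65 pos [569.1 362.4 134.7] jaw yaw -1.33 f [0.1 0.6 0.2] open 85.3 q [-0.61  0.64 -0.04  1.8   0.04  0.71 -2.  ] zax [ 0.003  0.002 -1.   ]
[-3.9, 1.0, 127.6] 0.003 or -3.139
circle [567.3 360.4] 39.3 26.2 (253, 253) 0.23
tool-rel [ -2.7   1.7 108.5] bias [0.6 0.2] corrected [-3.3  1.4] tips [np.float64(-12.7), np.float64(-11.7)] inner [np.float64(41.2), np.float64(40.7)]
```

```bash
python3 - <<'E'
from rel import *
for i in range(3):
  rel('w2',20,32,(566,360)); print(sense()['ee_pos'].round(1))
E
```

```text
circle [567.3 360.4] 39.3 26.2 (253, 253) 0.23
tool-rel [ -2.6   1.6 108.5] bias [0.8 1. ] corrected [-3.4  0.6] tips [np.float64(-12.0), np.float64(-12.3)] inner [np.float64(41.9), np.float64(39.9)]
[569.  362.2 134.4]
circle [567.3 360.4] 39.3 26.2 (254, 255) 0.25
tool-rel [ -2.4   1.4 108.3] bias [0.7 0.7] corrected [-3.1  0.8] tips [np.float64(-12.5), np.float64(-12.1)] inner [np.float64(41.8), np.float64(40.5)]
[568.8 362.  134.1]
circle [567.3 360.4] 39.3 26.1 (255, 255) 0.26
tool-rel [ -2.1   1.4 108. ] bias [1.  0.6] corrected [-3.1  0.8] tips [np.float64(-12.5), np.float64(-12.6)] inner [np.float64(41.6), np.float64(40.5)]
[568.5 361.8 133.8]
```

>>> apply_moves --pt "-2 0.8 35 0" --pt "-2 0.8 70 0" --pt "-2 0.8 70 0" --pt "-2 0.8 70 0" --pt "-2 0.8 70 0" --pt "-2 0.8 70 0" --pt "-2 0.8 70 0" --pt "-2 0.8 70 0"

```text
time: 7.65
ee_pos: [566.6, 360.4, 63.3]
ee_rot: [-3.118, -0.377, -0.002]
contact_force: [-0.2, 0.3, -0.1]
opening: 85.5
```

```bash
python3 - <<'E'
from rel import *
for i in range(2):
  rel('w3',20,32,(566,360)); print(sense()['ee_pos'].round(1))
E
```

```text
circle [567.9 360.6] 39.2 26.1 (339, 339) 0.2
tool-rel [ 1.3  0.1 37.2] bias [0.9 0.6] corrected [ 0.4 -0.5] tips [np.float64(-12.5), np.float64(-12.7)] inner [np.float64(41.7), np.float64(40.4)]
[566.4 360.3  63. ]
circle [567.9 360.6] 39.2 26.1 (338, 338) 0.2
tool-rel [ 1.4  0.  36.9] bias [0.9 0.7] corrected [ 0.5 -0.7] tips [np.float64(-12.5), np.float64(-12.0)] inner [np.float64(41.8), np.float64(40.4)]
[566.3 360.2  62.8]
```

>>> apply_moves --pt "0.5 -0.6 20 0" --pt "0.5 -0.6 36 0" --pt "0.5 -0.6 42 0" --pt "0.5 -0.6 47 0" --pt "0.5 -0.6 51 0" --pt "0.5 -0.6 54 0" --pt "0.5 -0.6 55.5 0" --pt "0.5 -0.6 55.5 0" --pt "0.5 -0.6 55.5 0" --pt "0.5 -0.6 55.5 0"

```text
time: 8.75
ee_pos: [566.7, 360.9, 7.1]
ee_rot: [-3.119, -0.377, -0.001]
contact_force: [0.3, 0.3, -0.6]
opening: 85.0
```

No contact on the way down. I close on the lid and lift.

>>> apply_moves --pt "0 0 0 0" --pt "0 0 0 0" --pt "0 0 0 0" --pt "0 0 0 0" --pt "0 0 0 0" --pt "0 0 -10 0" --pt "0 0 -30 0" --pt "0 0 -60 0" --pt "0 0 -60 0" --pt "0 0 -60 0" --pt "0 0 -60 0" --gripper 1 --squeeze 35

```text
time: 9.85
ee_pos: [565.7, 360.2, 65.9]
ee_rot: [3.118, 0.377, -0.003]
contact_force: [-0.6, -0.3, -1.2]
opening: 78.0
```

```bash
python3 - <<'E'
from rel import *
s=sense(); p=np.array(s['ee_pos']); print(s['opening'])
rel('w4',p[2]-10,p[2]+30,p[:2],50)
go((440,219.5,70,np.pi/2),(440,219.5,70,None))
p,d,c=load('w4'); P=cloud(d,c)
for n,g in(('wide',(440,219.5)),('narrow',(551,211))):
    try: print(n,disc(d,c,-2,8,g,55))
    except Exception as e: print(n,e)
E
```

```text
77.98322421604294
circle [567.6 360.3] 41.2 84.4 (514, 622) 1.84
tool-rel [  1.9   0.4 -18.4] bias [30.   0.2] corrected [-28.1   0.2] tips [np.float64(-5.1), np.float64(-5.1)] inner [np.float64(0.4), np.float64(0.0)]
t 9.9 pos [565.5 360.2  65.6] jaw yaw -1.33 f [-0.4 -0.1 -1.3] open 77.9 q [-0.61  0.72 -0.04  1.83  0.05  0.59 -2.01] zax [-0.002 -0.001 -1.   ]
[-155.5, 106.7, -3.9] 0.241 or -2.901
[-155.5, 106.7, -3.9] 0 or 0.0
wide (array([449.69006451, 190.31517574]), np.float64(15.711891880837515), np.float64(4.2985119675456644), 93, 100, np.float64(1.749528027549122), array([392, 355], dtype=int32), array([424, 383], dtype=int32))
narrow (array([553.48418236, 206.85679015]), np.float64(36.68445697220945), np.float64(4.256435429214733), 249, 279, np.float64(1.9063536116039115), array([390, 226], dtype=int32), array([489, 304], dtype=int32))
```

View pics/w4.png

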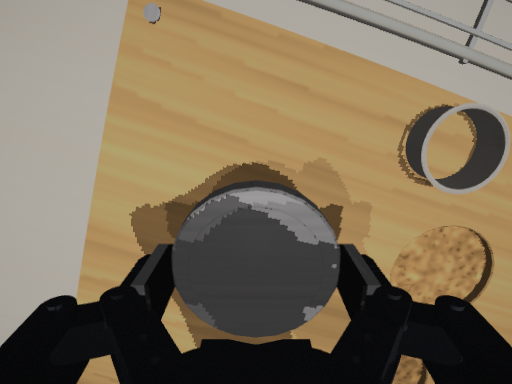

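The lid is held level at (255,260). Next I hover just behind the wide pocket and measure its rim.

>>> apply_moves --pt "0 0 -50 0" --pt "-30 20 -100 0" --pt "-60 40 -150 0" --pt "-90 60 -165 0" --pt "-120 80 -165 0" --pt "-150 95 -165 0" --pt "-175 106 -165 0" --pt "-175 106 -165 0" --pt "-175 106 -165 0" --pt "-175 106 -165 0" --pt "-175 106 -165 0" --pt "-175 106 -165 0" --pt "-175 106 -165 0"

```text
time: 11.2
ee_pos: [422.2, 216.5, 231.6]
ee_rot: [-3.119, -0.378, 0.0]
contact_force: [-0.4, 0.3, -1.0]
opening: 78.0
```

```bash
cat >> circ.py <<'E'
def pocket(d,c,near,rad,zh=10,zl=-3):
    P=cloud(d,c); m=(P[...,2]>zl)&(P[...,2]<zh)&(np.hypot(P[...,0]-near[0],P[...,1]-near[1])<rad)
    n,l,st,_=cv2.connectedComponentsWithStats(cv2.medianBlur(m.astype(np.uint8),3)); k=1+np.argmax(st[1:,4])
    ct=max(cv2.findContours((l==k).astype(np.uint8),cv2.RETR_EXTERNAL,cv2.CHAIN_APPROX_NONE)[0],key=len)[:,0]
    W=toplane(c,ct,12)[:,:2]
    for _ in range(4):
        o,r=fitcirc(W); e=np.hypot(*(W-o).T)-r; W=W[abs(e)<max(1.2,2*e.std())]
    return o.round(1),round(r,1),len(W),len(ct),round(abs(e).mean(),2)
E
python3 - <<'E'
from circ import *
for i in range(2):
    p,d,c=save('wrist','w5')
    print('wide',pocket(d,c,(439,219.5),50),'narrow',pocket(d,c,(551,211),48))
go((439.5,219.6,70,None))
s=sense(); P=cloud(d,c); L=(P-np.array(s['ee_pos']))@Ro.from_rotvec(s['ee_rot']).as_matrix()
m=(abs(L[...,2]+18.4)<4)&(np.hypot(L[...,0],L[...,1])<50); print('lid z',np.median(L[m][:,2]),m.sum())
for z in (8,10,11): 
  for f in('top0','w1'): _,d1,c1=load(f); print(z,f,pocket(d1,c1,(439,219.5),50,z),pocket(d1,c1,(551,211),48,z))
E
```

```text
wide (array([440.2, 219.1]), np.float64(41.5), 176, 198, np.float64(0.31)) narrow (array([551.5, 211.2]), np.float64(38.5), 205, 205, np.float64(0.3))
wide (array([440.2, 219.1]), np.float64(41.6), 176, 197, np.float64(0.3)) narrow (array([551.5, 211.1]), np.float64(38.5), 207, 207, np.float64(0.29))
t 11.3 pos [422.  216.3 231.7] jaw yaw -1.33 f [ 0.4  0.2 -0.5] open 78.3 q [-0.52  0.28 -0.06  2.16  0.02  0.71 -1.93] zax [-0. -0. -1.]
[17.8, 1.0, 161.7] 0 or 0.0
lid z -18.473394084728408 20559
8 top0 (array([439.2, 219.4]), np.float64(40.5), 88, 98, np.float64(0.55)) (array([549.6, 211.5]), np.float64(38.2), 89, 93, np.float64(0.52))
8 w1 (array([441. , 221.8]), np.float64(39.8), 111, 151, np.float64(1.15)) (array([552.4, 212.3]), np.float64(37.6), 160, 166, np.float64(0.46))
10 top0 (array([439.2, 219.4]), np.float64(40.9), 94, 100, np.float64(0.6)) (array([549.6, 211.5]), np.float64(38.5), 88, 95, np.float64(0.51))
10 w1 (array([440.6, 221.1]), np.float64(40.4), 112, 153, np.float64(1.18)) (array([552. , 211.7]), np.float64(38.1), 162, 170, np.float64(0.42))
11 top0 (array([439.4, 219.7]), np.float64(41.2), 93, 107, np.float64(0.74)) (array([549.9, 211.2]), np.float64(39.4), 98, 110, np.float64(1.04))
11 w1 (array([440.2, 220.7]), np.float64(41.3), 117, 158, np.float64(1.24)) (array([551.9, 211.3]), np.float64(38.7), 164, 177, np.float64(0.48))
```

>>> apply_moves --pt "5 0.4 45 0" --pt "12 0.8 90 0" --pt "16.5 1.1 135 0" --pt "16.5 1.1 170 0" --pt "16.5 1.1 190 0" --pt "16.5 1.1 205 0" --pt "16.5 1.1 205 0" --pt "16.5 1.1 205 0" --pt "16.5 1.1 205 0" --pt "16.5 1.1 205 0" --pt "16.5 1.1 205 0"

```text
time: 12.4
ee_pos: [438.6, 219.3, 27.6]
ee_rot: [-3.118, -0.377, -0.002]
contact_force: [0.2, -0.2, -2.1]
opening: 78.3
```

```bash
python3 - <<'E'
from rel import *
go((438.3,219.1,1.5,None))
p,d,c=save('wrist','w6')
E
```

```text
t 12.4 pos [438.6 219.3  27.6] jaw yaw -1.33 f [ 0.2 -0.2 -2.1] open 78.3 q [-0.54  0.66 -0.02  2.25  0.07  0.23 -1.95] zax [ 0.001  0.001 -1.   ]
[-0.4, 0.1, 26.1] 0 or 0.0
```

View pics/w6.png

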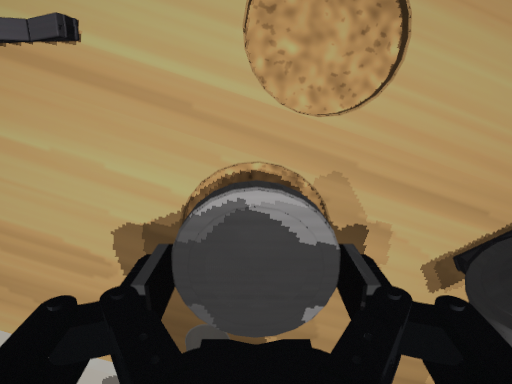

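The pocket arc (185 to 328, top at 162) is concentric with the lid at (256,260). I lower slowly.

>>> apply_moves --pt "0 0 5 0" --pt "0 0 10 0" --pt "0 0 14 0" --pt "0 0 17 0" --pt "0 0 20 0" --pt "0 0 20 0" --pt "0 0 20 0" --pt "0 0 20 0"

```text
time: 13.25
ee_pos: [438.2, 219.0, 6.9]
ee_rot: [-3.119, -0.377, -0.0]
contact_force: [0.2, -0.3, -0.6]
opening: 78.1
```

>>> apply_moves --pt "0 0 2 0" --pt "0 0 4 0" --pt "0 0 5 0" --pt "0 0 5 0" --pt "0 0 5 0"

```text
time: 13.75
ee_pos: [438.1, 219.0, 1.9]
ee_rot: [3.119, 0.377, 0.0]
contact_force: [-0.5, -1.0, 0.5]
opening: 78.2
```

Inside the pocket without contact. I release, rise, then view it.

>>> apply_moves --pt "0 0 0 0" --pt "0 0 0 0" --pt "0 0 0 0" --pt "0 0 0 0" --pt "0 0 0 0" --pt "0 0 -15 0" --pt "0 0 -50 0" --pt "0 0 -100 0" --pt "0 0 -150 0" --pt "0 0 -200 0" --pt "0 0 -200 0" --pt "0 0 -200 0" --pt "0 0 -200 0" --gripper 0

```text
time: 15.05
ee_pos: [437.0, 218.3, 200.9]
ee_rot: [3.118, 0.377, -0.003]
contact_force: [0.4, 0.1, 0.2]
opening: 85.1
```

```bash
python3 - <<'E'
from rel import *
p,d,c=save('wrist','w7'); P=cloud(d,c)
print('lid',disc(d,c,15,30,(439,219.5)),'narrow',pocket(d,c,(551,211),48))
m=np.hypot(P[...,0]-440,P[...,1]-219)<33; Q=P[m]; A=np.c_[Q[:,:2]-Q[:,:2].mean(0),np.ones(len(Q))]; print('plane',np.linalg.lstsq(A,Q[:,2],rcond=None)[0])
b=(np.hypot(P[...,0]-440,P[...,1]-219)>50)&(np.hypot(P[...,0]-440,P[...,1]-219)<58); print('board',np.median(P[b][:,2]))
u=np.array([.748,.664]); t=np.arctan2(u[0],-u[1]); st=np.array([463.1,82])-45*u; print(st,t)
go((*st,200,t))
E
```

```text
lid (array([438.425919  , 218.19258735]), np.float64(39.13950820497836), np.float64(18.192248018189673), 202, 202, np.float64(0.25730887811791003), array([219, 134], dtype=int32), array([291, 204], dtype=int32)) narrow (array([551.6, 211.2]), np.float64(38.7), 223, 223, np.float64(0.32))
plane [  5.61169482   1.35750465 229.75232537]
board 257.1204681877168
[429.44  52.12] 2.296774436421868
t 15.1 pos [436.9 218.2 200.4] jaw yaw -1.33 f [ 0.  -0.5  0.2] open 85.6 q [-0.51  0.34 -0.06  2.16  0.03  0.65 -1.92] zax [-0.003 -0.002 -1.   ]
[-46.8, 159.6, 0.7] -0.485 or 2.657
```

The lid is seated, with its top at z 18.2 against 18 expected. Next is the base.

>>> apply_moves --pt "-10 40 0 -0.1" --pt "-20 80 0 -0.2" --pt "-32 125 0 -0.35" --pt "-40 156 0 -0.485" --pt "-40 156 0 -0.485" --pt "-40 156 0 -0.485" --pt "-40 156 0 -0.485" --pt "-40 156 0 -0.485" --pt "-40 156 0 -0.485" --pt "-40 156 0 -0.485" --gripper 1

```text
time: 16.1
ee_pos: [436.4, 59.0, 201.7]
ee_rot: [-2.936, -1.118, 0.0]
contact_force: [-0.1, -0.6, -0.3]
opening: -0.1
```

```bash
python3 - <<'E'
from rel import *
go((434.7,56.8,78,2.297))
E
```

```text
t 16.1 pos [436.4  59.  201.7] jaw yaw -0.843 f [-0.1 -0.6 -0.3] open -0.1 q [-0.11  0.29 -0.15  2.25  0.08  0.61 -1.16] zax [-0.  0. -1.]
[-2.7, 0.5, 123.7] 0.001 or -3.14
```

>>> apply_moves --pt "-3 0 45 0" --pt "-3 0 85 0" --pt "-3 0 123 0" --pt "-3 0 123 0" --pt "3 0 123 0" --pt "8 0 123 0" --pt "11 0 123 0" --pt "14 0 123 0" --pt "17 0 123 0" --pt "20 0 123 0" --pt "23 0 123 0" --pt "26 0 123 0" --pt "29 0 123 0" --pt "32 0 123 0" --pt "35 0 123 0" --pt "38 0 123 0" --pt "41 0 123 0" --pt "43 0 123 0" --pt "43 0 123 0" --pt "43 0 123 0"

```text
time: 18.1
ee_pos: [468.5, 86.5, 78.8]
ee_rot: [2.937, 1.115, -0.0]
contact_force: [-0.6, -0.4, -0.1]
opening: 0.0
```

>>> apply_moves --pt "0 0 0 0" --pt "0 0 0 0" --pt "0 0 -50 0" --pt "0 0 -100 0" --pt "15 0 -150 0" --pt "30 0 -150 0" --pt "30 0 -150 0" --pt "30 0 -150 0" --pt "30 0 -150 0" --pt "30 0 -150 0" --pt "30 0 -150 0" --gripper 0

```text
time: 19.2
ee_pos: [490.0, 105.8, 227.7]
ee_rot: [-2.937, -1.115, 0.004]
contact_force: [0.2, 0.3, 0.2]
opening: 85.4
```

```bash
python3 - <<'E'
from rel import *
go((500,115,90,2.297))
try: rel('w8',25,45,(500,115))
except Exception as e: print(e)
E
```

```text
t 19.2 pos [490.  105.8 227.7] jaw yaw -0.845 f [0.2 0.3 0.2] open 85.4 q [-0.18  0.32 -0.16  2.1   0.07  0.73 -1.23] zax [-0.003 -0.001 -1.   ]
[13.9, -0.1, 137.7] -0.001 or 3.141
circle [503.2 115. ] 36.4 33.2 (186, 186) 0.27
tool-rel [ 16.4   2.1 194.5] bias [0.4 0.9] corrected [16.   1.2] tips [np.float64(-11.9), np.float64(-12.5)] inner [np.float64(41.9), np.float64(40.1)]
```

View pics/w8.png

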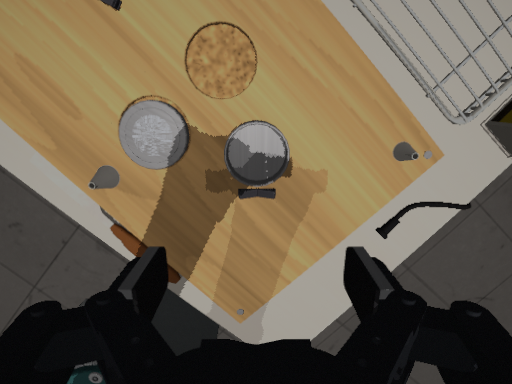

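The base lies hollow side up at (256,152), with its rim at z 33. The lid sits in its pocket at (154,132). I approach the base.

>>> apply_moves --pt "5 0.5 45 0" --pt "10 1 90 0" --pt "15 1 135 0" --pt "15 1 165 0" --pt "15 1 165 0" --pt "15 1 165 0" --pt "15 1 165 0" --pt "15 1 165 0" --pt "15 1 165 0" --pt "15 1 165 0"

```text
time: 20.25
ee_pos: [503.5, 115.7, 64.8]
ee_rot: [2.937, 1.115, 0.003]
contact_force: [0.4, -0.1, -0.5]
opening: 85.7
```

```bash
python3 - <<'E'
from rel import *
go((502,115,10,2.297))
rel('w9',25,45,(502,115))
E
```

```text
t 20.25 pos [503.5 115.7  64.8] jaw yaw -0.845 f [ 0.4 -0.1 -0.5] open 85.7 q [-0.24  0.6  -0.1   2.18  0.16  0.36 -1.31] zax [ 0.002  0.001 -1.   ]
[-1.7, -0.5, 54.8] -0.001 or 3.141
circle [503.8 115.6] 36.7 32.8 (325, 325) 0.29
tool-rel [ 0.1  0.2 32. ] bias [0.1 0.7] corrected [-0.  -0.6] tips [np.float64(-11.9), np.float64(-12.8)] inner [np.float64(41.9), np.float64(40.4)]
```

>>> apply_moves --pt "0.3 -0.5 15 0" --pt "0.3 -0.5 28 0" --pt "0.3 -0.5 35 0" --pt "0.3 -0.5 42 0" --pt "0.3 -0.5 48 0" --pt "0.3 -0.5 53 0" --pt "0.3 -0.5 53 0" --pt "0.3 -0.5 53 0" --pt "0.3 -0.5 53 0"

```text
time: 21.2
ee_pos: [503.1, 116.2, 11.1]
ee_rot: [2.937, 1.115, 0.001]
contact_force: [0.0, 0.6, 0.1]
opening: 85.5
```

>>> apply_moves --pt "0 0 0 0" --pt "0 0 0 0" --pt "0 0 0 0" --pt "0 0 0 0" --pt "0 0 0 0" --pt "0 0 -10 0" --pt "0 0 -30 0" --pt "0 0 -60 0" --pt "0 0 -60 0" --pt "0 0 -60 0" --pt "0 0 -60 0" --pt "0 0 -60 0" --gripper 1 --squeeze 35

```text
time: 22.4
ee_pos: [502.0, 115.9, 69.9]
ee_rot: [-2.937, -1.115, 0.003]
contact_force: [0.3, 0.1, -0.4]
opening: 72.4
```

```bash
python3 - <<'E'
from rel import *
s=sense(); p,d,c=save('wrist','w10'); P=cloud(d,c); R=Ro.from_rotvec(s['ee_rot']).as_matrix(); L=(P-np.array(s['ee_pos']))@R
m=(np.hypot(L[...,0],L[...,1])<30)&(L[...,2]<5)&(L[...,2]>-40); print('inner floor z',np.median(L[m][:,2]),m.sum(), 'pts z pct',np.percentile(L[m][:,2],[5,50,95]))
Q=L[m&(abs(L[...,2]-np.median(L[m][:,2]))<3)]; print('plane',np.linalg.lstsq(np.c_[Q[:,:2],np.ones(len(Q))],Q[:,2],rcond=None)[0])
# rim: z within 3 of floor-19
fz=np.median(L[m][:,2]); k=(abs(L[...,2]-(fz-19))<2.5)&(np.hypot(L[...,0],L[...,1])<42)&(abs(L[...,1])<30)
from circ import fitcirc
ct=max(cv2.findContours((k).astype(np.uint8),cv2.RETR_EXTERNAL,cv2.CHAIN_APPROX_NONE)[0],key=len)
print('rim pts',k.sum(),L[k].mean(0), 'x',L[k][:,0].min(),L[k][:,0].max())
e=L[k][np.argsort(L[k][:,0])]; print('far edge |y|<8',np.percentile(L[k&(abs(L[...,1])<8)][:,0],[1,50,99]))
go((551,211,231,None),(551-15,211-13,231,None))
E
```

```text
inner floor z -3.289396867590704 9220 pts z pct [-4.21540331 -3.28939687 -2.34768399]
plane [-2.22935782e-03  4.22569475e-04 -3.28580605e+00]
rim pts 2235 [  2.91371527  -0.23459206 -21.70475399] x -36.90811650664866 36.586032194190416
far edge |y|<8 [-36.56960011  33.29417425  36.25884643]
t 22.45 pos [502.  116.   69.9] jaw yaw -0.845 f [ 1.  -0.5 -1.1] open 72.6 q [-0.24  0.59 -0.1   2.18  0.16  0.38 -1.31] zax [-0.002 -0.001 -1.   ]
[99.4, -38.7, -161.3] 0 or 0.0
[79.5, -38.9, -161.2] 0 or 0.0
```

View pics/w10.png

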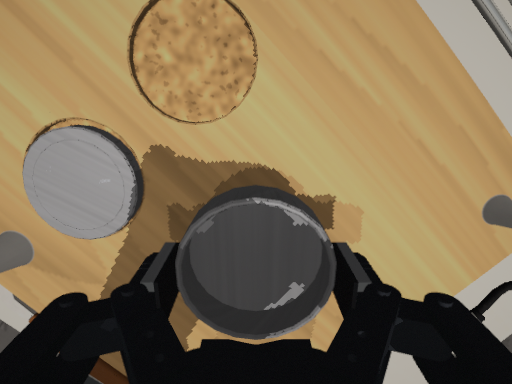

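The base is held level, hollow side up, at (256,265). I hover behind the narrow pocket.

>>> apply_moves --pt "0 0 -50 0" --pt "15 -8 -95 0" --pt "35 -16 -135 0" --pt "60 -28 -160 0" --pt "78 -39 -160 0" --pt "78 -39 -160 0" --pt "78 -39 -160 0" --pt "78 -39 -160 0" --pt "78 -39 -160 0" --pt "78 -39 -160 0" --pt "78 -39 -160 0" --pt "78 -39 -160 0"

```text
time: 23.65
ee_pos: [535.3, 196.8, 230.7]
ee_rot: [2.937, 1.114, -0.0]
contact_force: [0.4, -0.1, -1.5]
opening: 72.6
```

```bash
python3 - <<'E'
from rel import *
for i in range(2):
    s=sense(); p,d,c=save('wrist','w11'); o=pocket(d,c,(551,211),48); R=Ro.from_rotvec(s['ee_rot']).as_matrix()
    print(s['ee_pos'].round(1),o,'tool-rel',(R.T@(np.array([*o[0],12])-s['ee_pos'])).round(1))
go((551,211,231,None))
E
```

```text
[535.3 196.8 230.7] (array([551.8, 211.1]), np.float64(38.6), 185, 185, np.float64(0.3)) tool-rel [ 21.9   0.3 218.7]
[535.3 197.  230.8] (array([551.8, 211.1]), np.float64(38.7), 185, 185, np.float64(0.31)) tool-rel [ 21.8   0.4 218.8]
t 23.75 pos [535.3 197.  230.8] jaw yaw -0.845 f [ 0.1  0.5 -0.8] open 72.2 q [-0.31  0.4  -0.17  1.96  0.09  0.79 -1.37] zax [-0. -0. -1.]
[21.0, -0.0, -0.2] 0 or 0.0
```

>>> apply_moves --pt "8 0 45 0" --pt "16 0 90 0" --pt "21.6 -0.2 135 0" --pt "21.6 -0.2 170 0" --pt "21.6 -0.2 190 0" --pt "21.6 -0.2 205 0" --pt "21.6 -0.2 205 0" --pt "21.6 -0.2 205 0" --pt "21.6 -0.2 205 0" --pt "21.6 -0.2 205 0" --pt "21.6 -0.2 205 0"

```text
time: 24.85
ee_pos: [552.0, 211.8, 26.9]
ee_rot: [-2.937, -1.115, -0.003]
contact_force: [0.9, -0.4, -0.2]
opening: 72.1
```

```bash
python3 - <<'E'
from rel import *
go((551.2,211.3,4,None))
p,d,c=save('wrist','w12')
# visible far rim arc of pocket: angular fit with known radius
P=cloud(d,c); m=(P[...,2]<9.5)&(P[...,2]>0)&(np.hypot(P[...,0]-551.5,P[...,1]-211.2)<46)
ct=np.vstack([k[:,0] for k in cv2.findContours(m.astype(np.uint8),cv2.RETR_EXTERNAL,cv2.CHAIN_APPROX_NONE)[0]]) ; W=toplane(c,ct,12)[:,:2]
s=sense(); R=Ro.from_rotvec(s['ee_rot']).as_matrix(); L=(np.c_[W,np.full(len(W),12)]-s['ee_pos'])@R
for y0 in range(-35,36,10):
    k=abs(L[:,1]-y0)<4
    if k.any(): print(y0,'far x',L[k][:,0].max().round(1),'circle->cx',(L[k][:,0].max()-np.sqrt(39.5**2-y0**2)).round(1))
print(m.sum())
E
```

```text
t 24.85 pos [552.  211.8  26.9] jaw yaw -0.845 f [ 0.9 -0.4 -0.2] open 72.1 q [-0.37  0.72 -0.1   2.03  0.17  0.4  -1.45] zax [ 0.002  0.001 -1.   ]
[-1.0, -0.1, 22.9] 0 or 0.0
-35 far x 22.1 circle->cx 3.8
-25 far x 32.3 circle->cx 1.7
-15 far x 36.7 circle->cx 0.1
-5 far x 38.8 circle->cx -0.4
5 far x 38.8 circle->cx -0.4
15 far x 37.2 circle->cx 0.6
25 far x 32.8 circle->cx 2.2
35 far x 23.2 circle->cx 4.9
1687
```

View pics/w12.png

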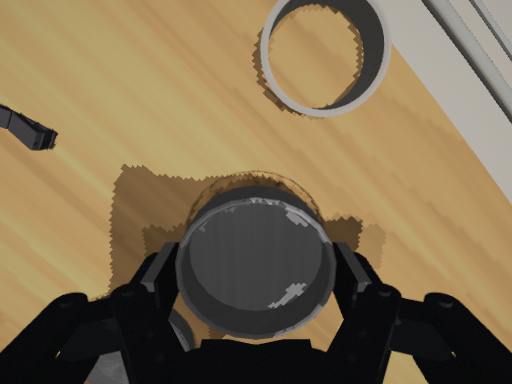

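The pocket arc is centred at x≈255 around the base. I lower in two steps.

>>> apply_moves --pt "0 0 5 0" --pt "0 0 9 0" --pt "0 0 12 0" --pt "0 0 14 0" --pt "0 0 16 0" --pt "0 0 17 0" --pt "0 0 17 0" --pt "0 0 17 0"

```text
time: 25.7
ee_pos: [551.3, 211.7, 8.8]
ee_rot: [-2.937, -1.115, -0.0]
contact_force: [-0.8, -0.1, -0.9]
opening: 72.6
```

```bash
python3 -c "
from h import *
go((551.2,211.3,5,None))"
```

```text
t 25.7 pos [551.3 211.7   8.8] jaw yaw -0.845 f [-0.8 -0.1 -0.9] open 72.6 q [-0.38  0.75 -0.09  2.03  0.18  0.37 -1.45] zax [ 0.  0. -1.]
[-0.3, 0.2, 3.8] 0 or 0.0
```

>>> apply_moves --pt "0 0 1.5 0" --pt "0 0 3 0" --pt "0 0 3.5 0" --pt "0 0 3.5 0" --pt "0 0 3.5 0"

```text
time: 26.2
ee_pos: [551.3, 211.6, 5.3]
ee_rot: [-2.937, -1.115, 0.0]
contact_force: [0.5, 0.6, -0.7]
opening: 72.5
```

>>> apply_moves --pt "0 0 0 0" --pt "0 0 0 0" --pt "0 0 0 0" --pt "0 0 0 0" --pt "0 0 0 0" --pt "0 0 -15 0" --pt "0 0 -50 0" --pt "0 0 -100 0" --pt "0 0 -150 0" --pt "0 0 -200 0" --pt "0 0 -200 0" --pt "0 0 -200 0" --pt "0 0 -200 0" --gripper 0

```text
time: 27.5
ee_pos: [550.2, 211.0, 204.7]
ee_rot: [2.937, 1.115, -0.003]
contact_force: [-0.9, 0.3, -0.8]
opening: 85.4
```

```bash
python3 - <<'E'
from rel import *
p,d,c=save('wrist','w13'); P=cloud(d,c); s=sense(); print(s['time'],s['ee_pos'].round(1),s['contact_force'].round(1))
h=lambda x,y:np.hypot(P[...,0]-x,P[...,1]-y)
print('base',disc(d,c,20,40,(551,211))[:6]); print('lid',disc(d,c,15,30,(439,219.5))[:6])
low=P[...,2]<60
for n,m in(('base floor',low&(h(551,211)<28)),('lid top',low&(h(439,219)<32))):
    Q=P[m]; A=np.c_[Q[:,:2]-Q[:,:2].mean(0),np.ones(len(Q))]; print(n,np.linalg.lstsq(A,Q[:,2],rcond=None)[0].round(4),len(Q))
E
```

```text
27.55 [549.9 210.9 204. ] [-1.3  0.1 -0.4]
base (array([551.40571865, 210.40747279]), np.float64(36.36530105103578), np.float64(25.271706452075478), 189, 190, np.float64(0.2865575558274818))
lid (array([439.55423201, 218.57538077]), np.float64(38.90228375659611), np.float64(18.13486296424739), 175, 185, np.float64(0.4259145859780004))
base floor [-2.0000e-04 -8.0000e-04  6.8382e+00] 1848
lid top [ 5.70000e-03 -1.20000e-03  1.83473e+01] 2076
```

View pics/w13.png

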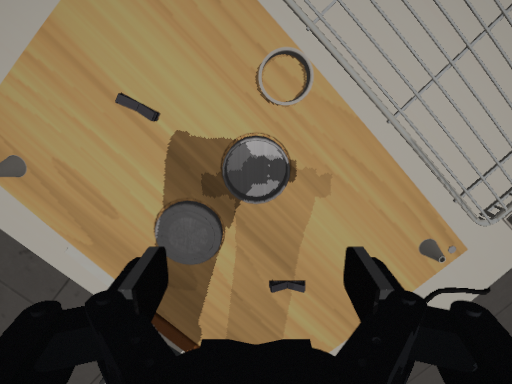

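Both are seated and level. The base at (256,168) has its inner floor at z 6.8 (7 expected), and the lid at (188,233) has its top at z 18.3 (18 expected). The cutter and nozzles look undisturbed.

```bash
python3 -c "
from h import *
print(close_job())"
```

```text
the job is handed in; nothing more can be done
None
```

The lid and the base are both flat in their pockets, and the job was handed in after about 28 s of robot time. I tipped each one over with the closed fingers, the lid towards its hollow side and the base towards its closed side. I then gripped each across its diameter and lowered it in, lid first.

The last wrist-camera check agreed with the plan:
- **Lid:** its top is level at z ≈ 18.2 mm (18 expected), hollow side down.
- **Base:** its inner floor is level at z ≈ 6.8 mm (7 expected), hollow side up.
- **Cutter and nozzles:** I never approached them. The cutter and the two nozzles in the final picture look unmoved; I did not measure any of them again, and nozzle_big was out of view.

No contact force above about 2 N showed in any reading. The only disagreement was 1–2 mm between the top and wrist cameras on the pocket centres. Correcting for the fingertip offset I measured in the wrist view brought them to within about 1 mm.

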